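# Load the dry-block incubator and check its well with the probe

### The job

Put the red vial into the red-framed pocket and the green vial into the green-framed pocket of the dry-block incubator, leaving the blue vial, the bottle and the beaker where they are. Then lift the yellow-handled temperature probe out of its stand and lower it upright through the middle of the blue guide sleeve until the red band on its rod is level with the sleeve's top, never letting the probe touch the incubator, because it must read the air in the well. Hold it still and centred there for two seconds, and finish still holding it.

Things in the scene. Friction and masses are not known exactly. Their poses are not given: they have to be found in the camera images.
- red_vial_centre (a point): Screw-cap glass vial with a red label band and red cap, a straight cylinder 26 mm in diameter (cap included) and 72 mm tall, about 35 g, standing loose and upright on the tray. Site at its centre, 36 mm above its underside; z is its axis, up.
- green_vial_centre (a point): Screw-cap glass vial with a green label band and green cap, a straight cylinder 26 mm in diameter (cap included) and 72 mm tall, about 35 g, standing loose and upright on the tray. Site at its centre, 36 mm above its underside; z is its axis, up.
- blue_vial_centre (a point): Screw-cap glass vial with a blue label band and blue cap, a straight cylinder 26 mm in diameter (cap included) and 72 mm tall, about 35 g, standing loose and upright on the tray. Site at its centre, 36 mm above its underside; z is its axis, up. It stays on the tray.
- red_pocket (a point): Round vial pocket in the incubator's aluminium top, inside a square red frame mark, 32 mm in diameter and 25 mm deep, at the end of the block farther from the guide sleeve. Site at the centre of the pocket's floor, 75 mm above the worktop; x, y, z as the incubator's axes. A seated vial stands on this floor, its centre 36 mm above it and 47 mm of it above the aluminium top.
- green_pocket (a point): Round vial pocket in the incubator's aluminium top, inside a square green frame mark, 32 mm in diameter and 25 mm deep, in the middle of the block, 90 mm from the red pocket and 90 mm from the guide sleeve. Site at the centre of the pocket's floor, 75 mm above the worktop; x, y, z as the incubator's axes. A seated vial stands on this floor, its centre 36 mm above it and 47 mm of it above the aluminium top.
- guide_mouth (a point): Centre of the top of the blue guide sleeve on the incubator, 115 mm above the worktop. The sleeve is 36 mm across and rises 15 mm above the aluminium top; its bore and the well below are 22 mm in diameter and reach 100 mm down from this point. z up, along the bore.
- probe_handle (a point): Centre of the probe's round yellow handle, to be gripped from above: 20 mm in diameter, 55 mm tall. The point is 27.5 mm below the handle's top end and 142.5 mm above the rod's tip; z is the probe's axis, up.
- probe_tip (a point): Lower tip of the probe's rod, on its axis.
- probe_band (a point): Middle of the red band (8 mm wide) round the probe's rod, on its axis, 55 mm above the tip and 87.5 mm below the handle's centre.
- probe: The whole temperature probe, loose, 170 mm long, about 90 g: a steel rod 8 mm in diameter and 110 mm long, above it a black collar 28 mm across and 5 mm thick, above that the yellow handle. Origin at the rod's tip, z up along it. At the start it stands upright in the stand, its collar resting on the stand's rim.
- stand: Fixed steel probe stand, 125 mm tall: base plate 85 mm square and 12 mm thick, with an upright post 36 mm square with a bore of 16 mm, 113 mm deep, open at the top, in which the rod hangs; lift the probe straight up by 115 mm or more to clear it. Origin at the centre of its underside.
- unit: The fixed dry-block incubator: white box with an aluminium top, 160 mm in x by 280 mm in y by 100 mm high. Red pocket, green pocket and blue guide sleeve lie in one row along its y, 90 mm apart, red at +y. Origin at the centre of its underside.
- tray: Fixed steel tray with a blue floor, 280 mm in x by 130 mm in y, rim 12 mm high, floor 3 mm thick; the three vials stand roughly in a row along its x (up to 30 mm either side of its middle line), in any order, at least 70 mm apart. Origin at the centre of its underside.
- red_vial: The red vial; origin at the centre of its underside.
- green_vial: The green vial; origin at the centre of its underside.
- blue_vial: The blue vial; origin at the centre of its underside.
- bottle: Bystander: glass bottle with a blue cap, 60 mm across, 150 mm tall; origin at the centre of its underside.
- beaker: Bystander: white ceramic beaker, 68 mm across, 75 mm tall; origin at the centre of its underside.
Not all that is in view belongs to the job. Leave any purple look-alike of the stand alone.

How it is judged:
By the outcome, as a careful person would: the job done as asked, in the order asked, and still so for the second after the job is handed in, while the arm keeps its last pose, push and grip.
It also fails if it takes over 72 s, if anything falls off the work surface, if the arm or the gripper's body presses on something with over 40 N, if the wrist force passes 120 N, or if a joint passes its speed limit or range.

### The arm

A 7-joint arm with a two-finger parallel gripper is mounted at the origin on the work surface. World frame = base frame: x ahead of the robot, y to its left, z up, the work surface at z = 0. Lengths are in m, angles in rad, forces in N, time in s.
With the tool pointing down it reaches from about 0.4 to 0.875 m from the base axis. Payload 6.5 kg.
Tool frame: the origin (TCP) lies at the very end of the fingers, on their centre line; the grasp point (between the pads) lies 19 mm behind it; z points along the fingers, x is the direction in which the jaws open and shut, and the axes are right-handed (so a half turn about z gives the same grasp; the last joint's range is limited). The gripper opens to 85 mm and grips with 20 to 120 N. Pads are 22 mm wide; open, the fingers measure 114 mm over their backs; the gripper's body (76 mm by 85 mm) begins 54 mm behind the grasp point. The pads swing forward as they close: fully open they stand 13 mm farther back than shut.
Start: joints at [-1.177, 0.536, -0.004, 1.538, 0.003, 1.067, -0.071], TCP at [0.288, 0.582, 0.231] pointing down, gripper open.
Joint ranges: [-2.7, 2.7], [-0.37, 2.16], [-1.27, 1.26], [0.24, 2.4], [-1.31, 4.45], [0.19, 1.91], [-2.76, 2.76]. Speed limits (rad/s): [2.39, 2.39, 3.14, 3.14, 3.14, 3.14, 3.14].

### API

Orientations are given as [roll, pitch, yaw] about the fixed x, y, z axes, in that order (R = Rz(yaw) Ry(pitch) Rx(roll)).
In Python, from station import sensors, snapshot, camera_info, ctrl, nets gives the robot as it stands.
- The arm moves only by the shell command python3 -m pendant 'ROWS'. ROWS is JSON, a list of rows, each a list of 7 numbers: the shift along the tool's x, y, z in units of 40 mm (1.0 is 40 mm), then the turn, a rotation vector about the tool's x, y, z in units of 6 degrees (1.0 is 6 degrees), then the gripper command: -1 is fully open, 1 is shut, values between are in proportion. A call has 1 to 12 rows; each row shifts and turns the pose as measured when the row begins, along the tool's axes as they then stand; what a row does not reach is not made up. A row lasts 1/12 s, in which the tool goes at most 41.7 mm and 7.16 degrees, less where a joint would pass 70% of its speed; a pose out of reach is approached as far as the arm can. A call with a number of a shift or a turn outside -1 to 1 is refused whole. A call with a gripper value outside its range is refused whole. The fingers move at their own pace and stop on an object; the grip force is fixed at half the most. Time passes only in rows, so rows that do not move let the fingers close. It gives the time, the measured TCP pose, the force and the opening at its end, in the units of the state.
- sensors.get_obs(): the state, without advancing time (a new reading comes with each control period).
- snapshot(name): name is "side" or "top" or "wrist"; returns (picture, depth): 480x640x3 uint8, red, green, blue; 480x640 float32, m along the optical axis (not along the pixel's ray), 0 where there is no reading.
- camera_info(name): a dict with "vertical_fov" (degrees; the focal length in pixels is half the picture's height over the tangent of half this angle, whatever the lens; pixels are square), "cx", "cy" (the principal point, pixels), "extrinsics" (4x4, takes a point from world to camera coordinates); the wrist camera has in their place "tool_from_camera" (4x4, takes a point from camera to tool coordinates, whose origin is the TCP and whose axes are the tool frame's). Camera axes: x right, y up, looking along -z (the intrinsics and any distortion apply to the point x, -y, -z); pixel columns grow to the right and rows downward; lengths in m; the calibration is good to about 2 mm. A picture is of the moment at which its call begins: read the wrist's pose just before it. camera_info takes no time and is no camera call.
- ctrl.sign_off(): hands the job in, once; it reports no verdict.
Trained networks look in the newest picture that a camera, given by its name, has taken for a name from the list of things; names that differ only in an ending like _2 or _b are one class to them, and where a whole thing is asked for, a point or a joint stands for the part that bears it (a point fixed in the world has none). Each returns a list of dicts, best first, with "p" (0 to 1); they miss things now and then, are a little off and sometimes report something else, mostly with a low value. They report only what shows in the picture. A call takes as long as a camera call. They do not tell look-alikes from the thing itself.
- nets.silhouettes(query, camera): "pixels" (480x640 bool, what is visible of it) and "centre" ([column, row] in pixels, amid what is visible of it).
The state is a dict: "t": time; "joints": joint angles; "qvel": joint speeds; "joint_torque": joint torques, N m; "ee_pos": TCP position; "orientation": TCP orientation; "contact_force": force on the tool from outside, world axes, zero at the start; "wrist_torque": the same for the moment, N m; "finger_gap": opening from 0.0 (shut) to 1.0 (fully open).
Only numpy, scipy, OpenCV 4.12 (cv2) and the standard library are available. Lean on these libraries where they do the work, as an engineer would, in place of code of your own. Each camera call takes 0.05 s, during which the arm holds its last target. There are 200 camera calls.

## Working session

There is one attempt and no reset: what is moved stays moved. The work goes in short steps, Python scripts to look and compute and a shell command to move; the robot and the scene stay as the last step left them, time stands still between calls to the robot, and variables do not carry over. Pictures are saved under pics/ and viewed, about 8 in all and at most 12, crops included, and the job is handed in when it is done.

```bash
mkdir -p pics; ls
python3 - <<'E'
from station import sensors, snapshot, camera_info
import cv2,numpy as np
print(sensors.get_obs())
ims=[]
for n in("side","top"):
    p,d=snapshot(n); print(n,camera_info(n)); cv2.imwrite(f"pics/{n}0.png",p[:,:,::-1]); np.save(n+"0.npy",d)
print(camera_info("wrist"))
E
```

```text
pics
{'t': 0.0, 'joints': array([-1.17722174,  0.53718474, -0.00441838,  1.53889953,  0.0025542 ,
        1.06727684, -0.07119509]), 'qvel': array([-0.00225038,  0.0012086 , -0.00075337, -0.00024964, -0.00037109,
        0.00169884, -0.00212875]), 'joint_torque': array([ 3.98631364e-04, -5.83430922e+01,  1.04877848e+00, -2.59096795e+01,
        1.23268503e-02,  9.74860042e-03, -1.04557984e-05]), 'ee_pos': array([0.28816599, 0.58191494, 0.23039093]), 'orientation': array([3.14149314e+00, 1.76012822e-03, 1.11105904e+00]), 'contact_force': array([-0.74330361, -0.47675025,  0.12142495]), 'wrist_torque': array([-0.01370591, -0.00917615, -0.03807413]), 'finger_gap': 0.9993879879011482}
side {'vertical_fov': 48.45367048203764, 'cx': 318.9282018588993, 'cy': 240.72611963992753, 'extrinsics': array([[-0.94609456, -0.32370188, -0.0110529 ,  0.51934677],
       [ 0.23916486, -0.72121373,  0.65011609, -0.22466229],
       [-0.2184153 ,  0.61242783,  0.7597545 , -1.05785913],
       [ 0.        ,  0.        ,  0.        ,  1.        ]])}
top {'vertical_fov': 42.324427100085146, 'cx': 307.5088850435642, 'cy': 229.97576715503206, 'extrinsics': array([[-0.01528396, -0.99982257, -0.01101032,  0.00748159],
       [ 0.9976546 , -0.01598376,  0.06655686, -0.53757295],
       [-0.06672104, -0.00996725,  0.99772188, -1.30421295],
       [ 0.        ,  0.        ,  0.        ,  1.        ]])}
{'vertical_fov': 63.7026676739686, 'cx': 321.15831726124185, 'cy': 244.0323561352434, 'tool_from_camera': array([[ 9.99999514e-01,  6.13883293e-04,  7.71675913e-04,
        -1.14848445e-03],
       [ 8.12485202e-04, -9.56404163e-01, -2.92045231e-01,
        -7.39757850e-02],
       [ 5.58752367e-04,  2.92045716e-01, -9.56404197e-01,
        -1.43606918e-01],
       [ 0.00000000e+00,  0.00000000e+00,  0.00000000e+00,
         1.00000000e+00]])}
```

View pics/top0.png

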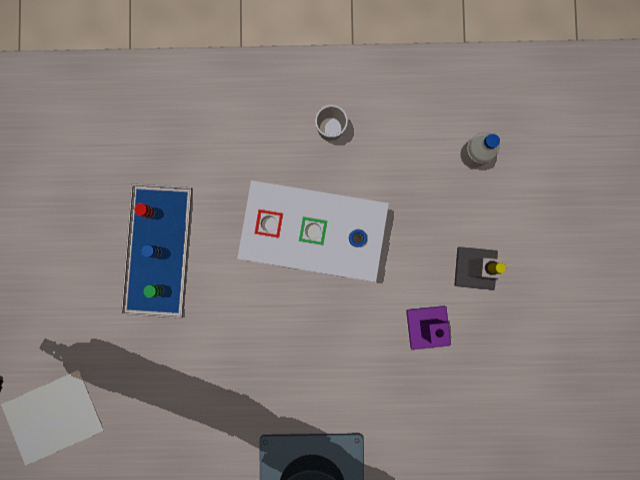

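View pics/side0.png

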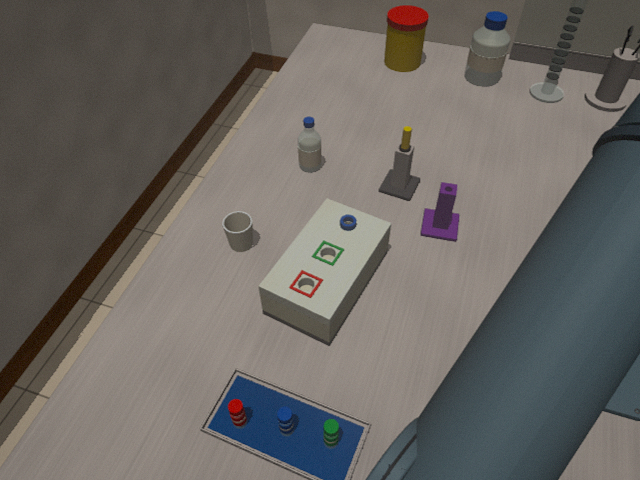

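The top view shows the tray with red (142,210), blue (148,251) and green (150,291) vials. It also shows the incubator frames at (269,223) and (313,231), the sleeve at (358,238), the probe handle at (500,268), and the purple decoy at (430,328). The side view agrees.

```bash
cat > h.py <<'E'
import numpy as np,cv2
from station import sensors,snapshot,camera_info,nets
from scipy.spatial.transform import Rotation as R
def T_cam(n,obs=None):
    ci=camera_info(n)
    if n!="wrist": return ci,np.linalg.inv(ci["extrinsics"])
    obs=obs or sensors.get_obs()
    T=np.eye(4);T[:3,:3]=R.from_euler('xyz',obs['orientation']).as_matrix();T[:3,3]=obs['ee_pos']
    return ci,T@ci["tool_from_camera"]
def cloud(n,depth,obs=None):
    "world xyz per pixel, 480x640x3"
    ci,W=T_cam(n,obs); f=240/np.tan(np.radians(ci["vertical_fov"]/2))
    v,u=np.mgrid[:480,:640]
    c=np.stack([(u-ci["cx"])/f*depth,-(v-ci["cy"])/f*depth,-depth],-1)
    return c@W[:3,:3].T+W[:3,3]
def ray(n,u,v,z,obs=None):
    ci,W=T_cam(n,obs); f=240/np.tan(np.radians(ci["vertical_fov"]/2))
    d=W[:3,:3]@np.array([(u-ci["cx"])/f,-(v-ci["cy"])/f,-1]);o=W[:3,3]
    return (o+d*(z-o[2])/d[2])[:3]
def proj(n,p,obs=None):
    ci,W=T_cam(n,obs); f=240/np.tan(np.radians(ci["vertical_fov"]/2))
    c=np.linalg.inv(W)@np.r_[p,1]; return np.array([ci["cx"]+f*c[0]/-c[2],ci["cy"]-f*c[1]/-c[2]])
def masks(p):
    h=cv2.cvtColor(p,cv2.COLOR_RGB2HSV);H,S,V=[h[...,i].astype(int) for i in range(3)]
    s=(S>130)&(V>50)
    return dict(red=s&((H<8)|(H>172)),green=s&(H>45)&(H<80),blue=s&(H>100)&(H<125),yellow=s&(H>20)&(H<35))
E
python3 - <<'E'
from h import *
for n in("top","side"):
    p=cv2.imread(f"pics/{n}0.png")[:,:,::-1].copy();d=np.load(n+"0.npy");X=cloud(n,d);M=masks(p);z=X[...,2]
    for nm,c,z0,tol in(("redcap","red",.075,.004),("greencap","green",.075,.004),("bluecap","blue",.075,.004),("redframe","red",.1,.004),("greenframe","green",.1,.004),("sleeve","blue",.115,.005),("handle","yellow",.185,.005)):
        m=(M[c]&(abs(z-z0)<tol)&(d>0)).astype(np.uint8)
        m=m*((abs(X[...,1])<.5)&(X[...,0]<.85))
        k,l,st,ce=cv2.connectedComponentsWithStats(m)
        if k<2: print(n,nm,"none");continue
        i=1+st[1:,4].argmax();v,u=np.nonzero(l==i)
        (cu,cv_),r=cv2.minEnclosingCircle(np.stack([u,v],1).astype(np.float32))
        print(n,nm,st[i,4],"circ px",round(cu),round(cv_),"ray",ray(n,cu,cv_,z0).round(4),"mean",X[l==i].mean(0).round(4))
E
```

```text
top redcap 98 circ px 140 209 ray [0.5824 0.3407 0.075 ] mean [0.5827 0.3409 0.0751]
top greencap 105 circ px 149 291 ray [0.4154 0.3218 0.075 ] mean [0.4156 0.3219 0.0753]
top bluecap 112 circ px 147 250 ray [0.4981 0.3268 0.075 ] mean [0.4974 0.3267 0.0753]
top redframe 93 circ px 271 224 ray [0.5453 0.0712 0.1   ] mean [0.5359 0.0635 0.1013]
top greenframe 52 circ px 314 224 ray [ 0.5449 -0.0149  0.1   ] mean [ 0.5495 -0.0183  0.101 ]
top sleeve 138 circ px 358 238 ray [ 0.5137 -0.1002  0.115 ] mean [ 0.5132 -0.1004  0.1153]
top handle 86 circ px 500 267 ray [ 0.4522 -0.3574  0.185 ] mean [ 0.4516 -0.3575  0.1851]
side redcap 163 circ px 234 406 ray [0.5843 0.3437 0.075 ] mean [0.5841 0.3435 0.0746]
side greencap 174 circ px 330 426 ray [0.4163 0.3252 0.075 ] mean [0.4166 0.3245 0.0746]
side bluecap 179 circ px 284 414 ray [0.4985 0.3298 0.075 ] mean [0.4988 0.329  0.0747]
side redframe 189 circ px 306 284 ray [0.5482 0.0776 0.1   ] mean [0.5484 0.0786 0.1008]
side greenframe 102 circ px 328 252 ray [ 0.5327 -0.0109  0.1   ] mean [ 0.5314 -0.0087  0.1008]
side sleeve 58 circ px 348 221 ray [ 0.5146 -0.0957  0.115 ] mean [ 0.515  -0.0979  0.1146]
side handle 41 circ px 407 129 ray [ 0.4524 -0.3526  0.185 ] mean [ 0.4528 -0.3545  0.1839]
```

```bash
cat >> h.py <<'E'
def plan(target,yaw=None):
    "total shift (units of 40mm) and turn (units of 6deg) in tool axes to reach target, tool down at yaw"
    o=sensors.get_obs();Rc=R.from_euler('xyz',o['orientation'])
    yaw=o['orientation'][2] if yaw is None else yaw
    s=Rc.inv().apply(np.array(target)-o['ee_pos'])/.04
    w=np.degrees((Rc.inv()*R.from_euler('xyz',[np.pi,0,yaw])).as_rotvec())/6
    print("at",o['ee_pos'].round(4),"rpy",o['orientation'].round(3),"t",round(o['t'],2),"| shift",s.round(2),"turn",w.round(2))
E
python3 -c "
from h import *
plan([.583,.342,.18],1.38)"
```

```text
at [0.2882 0.582  0.2305] rpy [3.141e+00 2.000e-03 1.111e+00] t 0.1 | shift [-2.1   9.27  1.27] turn [-0.    0.02 -2.57]
```

```bash
python3 -m pendant '[[-0.21,0.93,0.12,0,0,0,-1],[-0.21,0.93,0.12,0,0,0,-1],[-0.21,0.93,0.12,0,0,0,-1],[-0.21,0.93,0.12,0,0,0,-1],[-0.21,0.93,0.12,0,0,0,-1],[-0.21,0.93,0.12,0,0,0,-1],[-0.21,0.93,0.12,0,0,0,-1],[-0.21,0.93,0.12,0,0,0,-1],[-0.21,0.93,0.12,0,0,0,-1],[0,0,0,0,0,-0.86,-1],[0,0,0,0,0,-0.86,-1],[0,0,0,0,0,-0.86,-1]]'; python3 -c "
from h import *
plan([.583,.342,.18],1.38)"
```

```text
t: 1.1
ee_pos: [0.5628, 0.3543, 0.177]
orientation: [-3.134, 0.01, 1.395]
contact_force: [0.9, 0.2, -0.5]
finger_gap: 1.002
at [0.5628 0.3543 0.177 ] rpy [-3.134  0.01   1.395] t 1.1 | shift [-0.22  0.55 -0.08] turn [-0.07  0.1   0.14]
```

```bash
python3 -m pendant '[[-0.11,0.27,-0.04,-0.07,0.1,0.14,-1],[-0.11,0.27,-0.04,0,0,0,-1],[0,0,0,0,0,0,-1],[0,0,0,0,0,0,-1]]'
cat > look.py <<'E'
# look.py NAME: wrist picture, coloured round tops by wrist camera
import sys
from h import *
o=sensors.get_obs();p,d=snapshot("wrist");cv2.imwrite(f"pics/{sys.argv[1]}.png",p[:,:,::-1])
X=cloud("wrist",d,o);M=masks(p);z=X[...,2]
for c in M:
  for z0 in(.075,.1,.115,.147,.185):
    m=(M[c]&(abs(z-z0)<.004)&(d>0)).astype(np.uint8)
    k,l,st,ce=cv2.connectedComponentsWithStats(m)
    for i in range(1,k):
      if st[i,4]>150:
        v,u=np.nonzero(l==i);(cu,cv_),r=cv2.minEnclosingCircle(np.stack([u,v],1).astype(np.float32))
        print(c,z0,st[i,4],"px",round(cu),round(cv_),round(r),"ray",ray("wrist",cu,cv_,z0,o).round(4),"mean",X[l==i].mean(0).round(4))
plan(o['ee_pos'],1.38)
E
python3 look.py w1
```

```text
t: 1.43
ee_pos: [0.5844, 0.3387, 0.1789]
orientation: [-3.141, 0.001, 1.374]
contact_force: [-0.9, 0.2, -0.2]
finger_gap: 0.999
red 0.075 1084 px 326 239 19 ray [0.5828 0.3409 0.075 ] mean [0.5827 0.341  0.0759]
blue 0.075 1474 px 277 112 22 ray [0.4979 0.3272 0.075 ] mean [0.4982 0.3269 0.076 ]
at [0.5847 0.3385 0.179 ] rpy [-3.141e+00  1.000e-03  1.374e+00] t 1.48 | shift [ 0.   -0.01  0.  ] turn [-0.    0.01 -0.06]
```

View pics/w1.png

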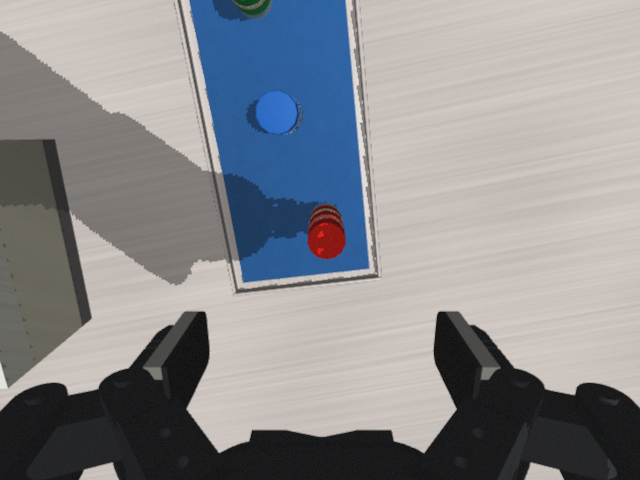

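The wrist view shows the red cap at (326,239), midway between the jaws, with clear space on both sides. It places the cap within 1 mm of the top camera's position.

```bash
python3 -m pendant '[[0.05,-0.06,0.5,0,0,-0.06,-1],[0,0,0.7,0,0,0,-1],[0,0,0.7,0,0,0,-1],[0,0,0.7,0,0,0,-1],[0,0,0.7,0,0,0,-1],[0,0,0.2,0,0,0,-1],[0,0,0,0,0,0,-1]]'; python3 -c "
from h import *
plan([.5828,.341,.036],1.38)"
```

```text
t: 2.07
ee_pos: [0.5834, 0.3471, 0.0377]
orientation: [3.137, -0.006, 1.378]
contact_force: [0.2, 0.3, 0.0]
finger_gap: 0.995
at [0.5834 0.3471 0.0377] rpy [ 3.137 -0.006  1.378] t 2.07 | shift [-0.15  0.01  0.04] turn [ 0.04 -0.06 -0.02]
```

```bash
python3 -m pendant '[[-0.15,0.01,0.03,0.04,-0.06,0,-1],[0,0,0,0,0,0,-1],[0,0,0,0,0,0,-1]]'; python3 -c "
from h import *
plan([.5828,.341,.036],1.38)"
```

```text
t: 2.32
ee_pos: [0.5832, 0.3422, 0.0393]
orientation: [3.14, -0.001, 1.378]
contact_force: [-0.4, 1.1, -0.9]
finger_gap: 0.998
at [0.5832 0.3422 0.0393] rpy [ 3.140e+00 -1.000e-03  1.378e+00] t 2.32 | shift [-0.03 -0.    0.08] turn [ 0.01 -0.01 -0.02]
```

```bash
python3 -m pendant '[[-0.03,0,0.08,0,0,0,-1],[0,0,0,0,0,0,0.2],[0,0,0,0,0,0,1],[0,0,0,0,0,0,1],[0,0,0,0,0,0,1],[0,0,0,0,0,0,1],[0,0,0,0,0,0,1],[0,0,0,0,0,0,1],[0,0,0,0,0,0,1],[0,0,0,0,0,0,1]]'; python3 -c "
from h import *
plan([.5828,.341,.036],1.38)"
```

```text
t: 3.15
ee_pos: [0.5864, 0.3426, 0.0415]
orientation: [3.134, -0.007, 1.377]
contact_force: [0.2, 0.2, 0.6]
finger_gap: 0.285
at [0.5864 0.3426 0.0415] rpy [ 3.134 -0.007  1.377] t 3.15 | shift [-0.06 -0.08  0.14] turn [ 0.07 -0.07 -0.03]
```

```bash
python3 -m pendant '[[0,0,-0.3,0.07,-0.07,0,1],[0,0,-0.6,0,0,0,1],[0,0,-0.7,0,0,0,1],[0,0,-0.7,0,0,0,1],[0,0,-0.7,0,0,0,1],[0,0,-0.5,0,0,0,1],[0,0,-0.2,0,0,0,1],[0,0,0,0,0,0,1]]'; python3 -c "
from h import *
plan([.547,.078,.19],1.38)
p,d=snapshot('side');cv2.imwrite('pics/s1.png',p[300:,100:500,::-1])"
```

```text
t: 3.82
ee_pos: [0.584, 0.3412, 0.1921]
orientation: [-3.136, 0.006, 1.377]
contact_force: [-0.6, 0.4, -0.7]
finger_gap: 0.287
at [0.584  0.3412 0.1921] rpy [-3.136  0.006  1.377] t 3.82 | shift [-6.64  0.36  0.09] turn [-0.06  0.06 -0.03]
```

View pics/s1.png

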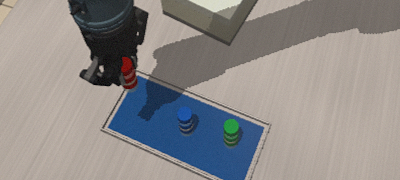

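The side crop shows the red vial held upright in the gripper at (128,72), with blue and green untouched.

```bash
python3 -m pendant '[[-0.4,0.02,0,-0.06,0.06,0,1],[-0.7,0.04,0.02,0,0,0,1],[-0.7,0.04,0.02,0,0,0,1],[-0.7,0.04,0.01,0,0,0,1],[-0.7,0.04,0,0,0,0,1],[-0.7,0.04,0,0,0,0,1],[-0.7,0.04,0,0,0,0,1],[-0.7,0.04,0,0,0,0,1],[-0.6,0.03,0,0,0,0,1],[-0.4,0.02,0,0,0,0,1],[0,0,0,0,0,0,1],[0,0,0,0,0,0,1]]'; python3 look.py w2; python3 -c "
from h import *
plan([.547,.078,.19],1.38)"
```

```text
t: 4.87
ee_pos: [0.5332, 0.0779, 0.1663]
orientation: [-3.111, 0.016, 1.381]
contact_force: [-0.1, 0.5, 0.5]
finger_gap: 0.288
red 0.1 1421 px 326 272 49 ray [0.5375 0.0777 0.1   ] mean [0.5331 0.0795 0.1022]
red 0.147 279 px 320 280 27 ray [0.5251 0.0774 0.147 ] mean [0.5189 0.0783 0.1474]
red 0.185 229 px 318 321 31 ray [0.5263 0.0768 0.185 ] mean [0.5207 0.0782 0.1874]
green 0.1 2654 px 172 289 60 ray [ 0.5315 -0.0141  0.1   ] mean [ 0.5308 -0.0124  0.1023]
blue 0.115 1383 px 13 296 31 ray [ 0.5147 -0.0956  0.115 ] mean [ 0.5165 -0.0915  0.115 ]
at [0.533  0.0779 0.1662] rpy [-3.11   0.016  1.381] t 4.92 | shift [ 0.  0. -0.] turn [-0.3   0.15  0.01]
at [0.533  0.0779 0.1662] rpy [-3.11   0.016  1.381] t 4.92 | shift [ 0.06  0.32 -0.61] turn [-0.3   0.15  0.01]
```

View pics/w2.png

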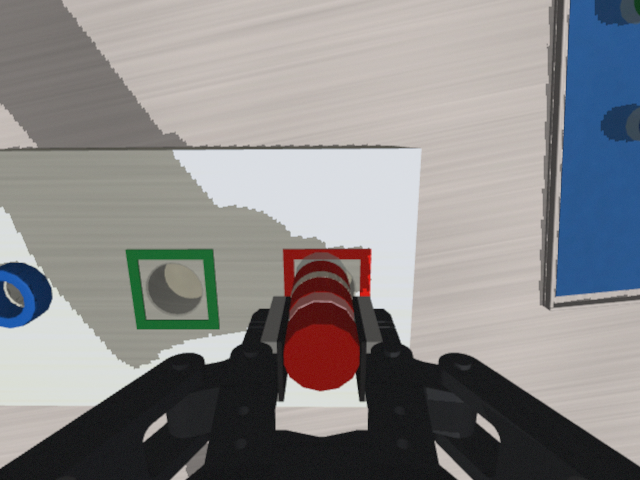

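The wrist view shows the red frame, with its left and right edges at columns 284 and 371, just past the held vial. The green frame is at (172,289) and the sleeve is at the left edge. The tool sagged about 26 mm, so I'll refine the pocket positions before going on.

Run:
```python
from h import *
def fr(n,p,c,z,roi,o=None):
    m=masks(p)[c].astype(np.uint8);k=np.zeros_like(m);k[roi[1]:roi[3],roi[0]:roi[2]]=1;m*=k
    v,u=np.nonzero(m);hull=cv2.convexHull(np.stack([u,v],1).astype(np.float32))
    H=np.array([ray(n,a,b,z,o)[:2] for a,b in hull[:,0]],np.float32)
    r=cv2.minAreaRect((H*1000).astype(np.float32));print(n,c,np.round(r[0],1),np.round(r[1],1),round(r[2],1))
t=cv2.imread("pics/top0.png")[:,:,::-1].copy();s=cv2.imread("pics/side0.png")[:,:,::-1].copy();w=cv2.imread("pics/w2.png")[:,:,::-1].copy()
fr("top",t,"red",.1,(250,205,290,242));fr("top",t,"green",.1,(295,210,330,250));fr("top",t,"blue",.115,(345,225,372,255))
fr("side",s,"red",.1,(285,265,328,302));fr("side",s,"green",.1,(308,236,348,270));fr("side",s,"blue",.115,(335,205,360,235))
fr("wrist",w,"green",.1,(110,235,230,340))
fr("wrist",w,"blue",.115,(0,255,60,335))
for x in((283.5,248.5),(371.5,248.5)): print("red corner",ray("wrist",*x,.1).round(4))
```

```text
top red [547.2  76.7] [49.9 48.8] 79.1
top green [531. -12.] [48.2 47.8] 79.0
top blue [ 513.7 -100.2] [32.  32.2] 43.9
side red [548.8  77.4] [49.  49.3] 78.1
side green [532.4 -10.3] [47.3 47.3] 79.7
side blue [515.4 -98.6] [30.  29.3] 17.3
wrist green [532.1 -13.7] [50.  49.5] 79.5
wrist blue [516.6 -89.2] [27.6 40.9] 66.7
red corner [0.5191 0.0561 0.1   ]
red corner [0.5284 0.1054 0.1   ]
```

```bash
cat > held.py <<'E'
# held object's cap centre in tool frame
from h import *
import sys
def held(u,v,zt):
    ci=camera_info("wrist");C=ci["tool_from_camera"];f=240/np.tan(np.radians(ci["vertical_fov"]/2))
    d=C[:3,:3]@np.array([(u-ci["cx"])/f,-(v-ci["cy"])/f,-1]);o=C[:3,3]
    return (o+d*(zt-o[2])/d[2])*1000
E
python3 - <<'E'
from held import *
p,d=snapshot("wrist");ci=camera_info("wrist");f=240/np.tan(np.radians(ci["vertical_fov"]/2))
C=ci["tool_from_camera"];v,u=np.mgrid[:480,:640]
c=np.stack([(u-ci["cx"])/f*d,-(v-ci["cy"])/f*d,-d],-1)@C[:3,:3].T+C[:3,3]
m=masks(p)["red"]&(v>270)&(v<400)&(u>270)&(u<370)&(d>0)
for r in range(300,395,8): 
    k=m[r]; print(r,k.sum(),u[r][k].min() if k.any() else '',u[r][k].max() if k.any() else '',(np.median(c[r][k],0)*1000).round(1) if k.any() else '')
t=m&(c[...,2]<np.percentile(c[...,2][m],5)+.003)
V,U=np.nonzero(t);print("cap",cv2.minEnclosingCircle(np.stack([U,V],1).astype(np.float32)),np.median(c[t],0)*1000)
E
```

```text
300 15 291 351 [-10.1 -10.4  -7.8]
308 45 289 352 [ -1.4 -14.3 -22.5]
316 57 293 349 [ -1.4 -13.9 -27.7]
324 68 288 355 [ -1.2 -13.3 -31.9]
332 71 286 356 [ -1.4 -11.8 -34.4]
340 74 285 358 [ -1.2  -9.1 -34.7]
348 76 284 359 [ -1.2  -6.2 -34.6]
356 77 283 359 [ -1.4  -3.2 -34.7]
364 77 283 359 [ -1.4  -0.2 -34.6]
372 69 287 355 [ -1.4   2.9 -34.5]
380 54 295 348 [ -1.2   5.9 -34.6]
388 23 311 333 [ -1.1   9.4 -34.2]
cap ((321.125, 355.0), 39.17299270629883) [ -1.39702853  -3.6566819  -34.57333411]
```

```bash
python3 -c "
from h import *
plan([.5506,.0764,.165],1.38)"; python3 -m pendant '[[0.03,0.44,0,-0.3,0.15,0,1],[0,0,0,0,0,0,1],[0,0,0,0,0,0,1]]';python3 -c "
from h import *
plan([.5506,.0764,.165],1.38)"
```

```text
at [0.5334 0.0789 0.1665] rpy [-3.111  0.015  1.383] t 4.97 | shift [0.02 0.43 0.02] turn [-0.29  0.15  0.03]
t: 5.22
ee_pos: [0.5506, 0.0819, 0.1647]
orientation: [-3.141, -0.002, 1.389]
contact_force: [0.2, 0.4, -0.2]
finger_gap: 0.288
at [0.5506 0.0819 0.1647] rpy [-3.141e+00 -2.000e-03  1.389e+00] t 5.22 | shift [-0.14  0.02 -0.01] turn [-0.01 -0.02  0.08]
```

```bash
python3 -m pendant '[[-0.14,0.02,0,0,0,0.08,1],[0,0,0.2,0,0,0,1],[0,0,0,0,0,0,1]]';python3 -c "
from h import *
plan([.5506,.0764,.145],1.38)"
```

```text
t: 5.47
ee_pos: [0.5492, 0.0788, 0.1558]
orientation: [-3.138, -0.003, 1.384]
contact_force: [0.1, 0.4, -0.3]
finger_gap: 0.288
at [0.5492 0.0788 0.1558] rpy [-3.138e+00 -3.000e-03  1.384e+00] t 5.47 | shift [-0.05  0.05  0.27] turn [-0.03 -0.02  0.04]
```

```bash
python3 -m pendant '[[-0.07,0.04,0.1,0,0,0.04,1],[-0.02,0,0.1,0,0,0,1],[0,0,0,0,0,0,1]]';python3 -c "
from h import *
plan([.5506,.0764,.145],1.38)"
```

```text
t: 5.72
ee_pos: [0.5494, 0.0751, 0.1464]
orientation: [-3.137, -0.002, 1.38]
contact_force: [-0.5, -0.6, -0.3]
finger_gap: 0.286
at [0.5494 0.0751 0.1464] rpy [-3.137e+00 -2.000e-03  1.380e+00] t 5.72 | shift [0.04 0.02 0.04] turn [-0.04 -0.02 -0.  ]
```

```bash
python3 -m pendant '[[0.04,0.03,0.15,-0.04,0,0,1],[0,0,0.2,0,0,0,1],[0,0,0.15,0,0,0,1],[0,0,0,0,0,0,1]]';python3 -c "
from h import *
plan([.5506,.0764,.1124],1.38)"
```

```text
t: 6.05
ee_pos: [0.5508, 0.0765, 0.1242]
orientation: [-3.141, -0.002, 1.38]
contact_force: [-0.7, -0.5, 0.3]
finger_gap: 0.291
at [0.5508 0.0765 0.1242] rpy [-3.141e+00 -2.000e-03  1.380e+00] t 6.05 | shift [-0.   -0.    0.29] turn [-0.   -0.02 -0.  ]
```

```bash
python3 -m pendant '[[0,0,0.15,0,0,0,1],[0,0,0.1,0,0,0,1],[0,0,0.04,0,0,0,1]]';python3 -c "
from h import *
plan([.5506,.0764,.1124],1.38)"
```

```text
t: 6.3
ee_pos: [0.5515, 0.0766, 0.1132]
orientation: [3.141, -0.002, 1.379]
contact_force: [-9.7, -1.7, 39.0]
finger_gap: 0.287
at [0.5515 0.0766 0.1132] rpy [ 3.141e+00 -2.000e-03  1.379e+00] t 6.3 | shift [-0.01 -0.02  0.02] turn [ 0.   -0.02 -0.01]
```

```bash
python3 -m pendant '[[0,-0.02,-0.03,0,0,0,1],[0,0,0,0,0,0,0.3],[0,0,0,0,0,0,0],[0,0,0,0,0,0,-0.3],[0,0,0,0,0,0,-0.3],[0,0,0,0,0,0,-0.3],[0,0,-0.2,0,0,0,-0.3],[0,0,-0.5,0,0,0,-0.3],[0,0,-0.7,0,0,0,-0.3],[0,0,-0.5,0,0,0,-0.3],[0,0,-0.2,0,0,0,-0.3]]';python3 look.py w3; python3 -c "
from h import *
plan([.416,.322,.2],1.38)"
```

```text
t: 7.22
ee_pos: [0.5486, 0.0762, 0.1999]
orientation: [-3.136, 0.0, 1.38]
contact_force: [1.2, 0.0, 0.3]
finger_gap: 0.651
red 0.1 1870 px 322 243 52 ray [0.5473 0.0759 0.1   ] mean [0.5426 0.077  0.1023]
red 0.147 1654 px 324 268 24 ray [0.5478 0.0763 0.147 ] mean [0.5471 0.0762 0.1479]
green 0.1 2148 px 184 245 54 ray [ 0.5312 -0.0141  0.1   ] mean [ 0.5302 -0.0125  0.1024]
blue 0.115 1870 px 36 253 32 ray [ 0.5151 -0.0997  0.115 ] mean [ 0.5145 -0.0993  0.1153]
at [0.5494 0.0763 0.2007] rpy [-3.138e+00 -1.000e-03  1.379e+00] t 7.27 | shift [-0.01 -0.02  0.02] turn [-0.04 -0.01 -0.01]
at [0.5494 0.0763 0.2007] rpy [-3.138e+00 -1.000e-03  1.379e+00] t 7.27 | shift [ 5.4  -4.44  0.04] turn [-0.04 -0.01 -0.01]
```

View pics/w3.png

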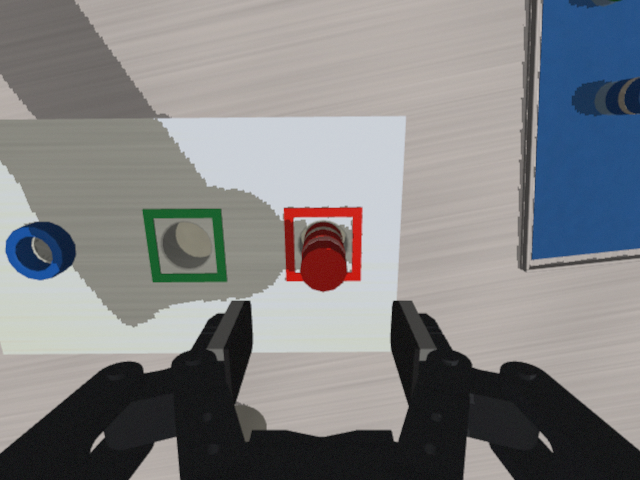

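The red vial is seated upright: its cap is at (323,268), inside the red frame, and measures z 0.147. The green pocket at (185,245) is clear. Next is the green vial.

```bash
python3 -m pendant '[[0.4,-0.33,0,0,0,0,-1],[0.65,-0.53,0,0,0,0,-1],[0.65,-0.53,0,0,0,0,-1],[0.65,-0.53,0,0,0,0,-1],[0.65,-0.53,0,0,0,0,-1],[0.65,-0.53,0,0,0,0,-1],[0.65,-0.53,0,0,0,0,-1],[0.6,-0.5,0,0,0,0,-1],[0.4,-0.33,0,0,0,0,-1],[0,0,0,0,0,0,-1],[0,0,0,0,0,0,-1]]';python3 -c "
from h import *
plan([.416,.322,.18],1.38)"
```

```text
t: 8.18
ee_pos: [0.4123, 0.3245, 0.1942]
orientation: [-3.136, 0.005, 1.374]
contact_force: [-0.6, -0.9, -0.2]
finger_gap: 0.996
at [0.4123 0.3245 0.1942] rpy [-3.136  0.005  1.374] t 8.18 | shift [-0.04  0.11  0.35] turn [-0.06  0.05 -0.05]
```

```bash
python3 -m pendant '[[-0.04,0.11,0.35,-0.06,0.05,-0.05,-1],[0,0,0,0,0,0,-1],[0,0,0,0,0,0,-1]]';python3 look.py w4; python3 -c "
from h import *
plan([.4155,.322,.036],1.38)"
```

```text
t: 8.43
ee_pos: [0.4166, 0.32, 0.1787]
orientation: [-3.141, 0.001, 1.379]
contact_force: [0.3, 0.8, 0.1]
finger_gap: 1.001
green 0.075 1087 px 326 239 19 ray [0.415  0.3219 0.075 ] mean [0.4149 0.3219 0.076 ]
blue 0.075 946 px 354 345 18 ray [0.4971 0.3267 0.075 ] mean [0.4967 0.3268 0.0758]
at [0.4166 0.3194 0.1785] rpy [-3.141e+00  2.000e-03  1.378e+00] t 8.48 | shift [ 0.02 -0.   -0.01] turn [-0.    0.02 -0.02]
at [0.4166 0.3194 0.1785] rpy [-3.141e+00  2.000e-03  1.378e+00] t 8.48 | shift [ 0.07 -0.04  3.56] turn [-0.    0.02 -0.02]
```

```bash
python3 -m pendant '[[0.05,-0.04,0.5,0,0,0,-1],[0,0,0.7,0,0,0,-1],[0,0,0.7,0,0,0,-1],[0,0,0.7,0,0,0,-1],[0,0,0.7,0,0,0,-1],[0,0,0.2,0,0,0,-1],[0,0,0,0,0,0,-1],[0,0,0,0,0,0,-1]]'; python3 -c "
from h import *
plan([.415,.322,.036],1.38)"
```

```text
t: 9.15
ee_pos: [0.4237, 0.3191, 0.039]
orientation: [3.134, -0.003, 1.366]
contact_force: [-0.2, 0.5, 0.4]
finger_gap: 0.999
at [0.4237 0.3191 0.039 ] rpy [ 3.134e+00 -3.000e-03  1.366e+00] t 9.15 | shift [ 0.03 -0.23  0.07] turn [ 0.07 -0.03 -0.13]
```

```bash
python3 -m pendant '[[0.03,-0.25,0.08,0.07,-0.03,-0.13,-1],[0,0,0,0,0,0,-1],[0,0,0,0,0,0,-1]]'; python3 -c "
from h import *
plan([.415,.322,.036],1.38)"
```

```text
t: 9.4
ee_pos: [0.4157, 0.3239, 0.0393]
orientation: [3.139, -0.004, 1.379]
contact_force: [0.0, 0.2, 0.7]
finger_gap: 1.0
at [0.4157 0.3239 0.0393] rpy [ 3.139 -0.004  1.379] t 9.4 | shift [-0.05 -0.01  0.08] turn [ 0.03 -0.04 -0.  ]
```

```bash
python3 -m pendant '[[-0.06,-0.04,0.1,0.03,-0.04,0,0.2],[0,0,0.01,0,0,0,1],[0,-0.01,0.01,0,0,0,1],[0,-0.01,0,0,0,0,1],[0,0,0,0,0,0,1],[0,0,0,0,0,0,1],[0,0,0,0,0,0,1]]'; python3 -c "
from h import *
plan([.415,.322,.036],1.38)"; python3 -m pendant '[[0,0,-0.3,0.04,-0.04,0,1],[0,0,-0.6,0,0,0,1],[0,0,-0.7,0,0,0,1],[0,0,-0.7,0,0,0,1],[0,0,-0.7,0,0,0,1],[0,0,-0.6,0,0,0,1],[0,0,-0.5,0,0,0,1],[0,0,-0.2,0,0,0,1],[0,0,0,0,0,0,1]]';python3 -c "
from h import *
plan([.5315,-.0125,.22],1.38)"
```

```text
t: 9.98
ee_pos: [0.414, 0.3236, 0.0371]
orientation: [3.139, -0.003, 1.38]
contact_force: [0.4, -0.4, -0.2]
finger_gap: 0.287
at [0.414  0.3236 0.0371] rpy [ 3.139e+00 -3.000e-03  1.380e+00] t 9.98 | shift [-0.03  0.03  0.03] turn [ 0.02 -0.03  0.  ]
t: 10.73
ee_pos: [0.4127, 0.3217, 0.2142]
orientation: [-3.135, 0.007, 1.38]
contact_force: [0.4, -0.1, -0.2]
finger_gap: 0.291
at [0.4127 0.3217 0.2142] rpy [-3.135  0.007  1.38 ] t 10.73 | shift [-7.64  4.5  -0.12] turn [-0.06  0.06 -0.  ]
```

```bash
python3 -m pendant '[[-0.5,0.29,-0.1,-0.06,0.06,0,1],[-0.75,0.44,-0.1,0,0,0,1],[-0.75,0.44,-0.1,0,0,0,1],[-0.75,0.44,-0.1,0,0,0,1],[-0.75,0.44,-0.1,0,0,0,1],[-0.75,0.44,-0.1,0,0,0,1],[-0.75,0.44,-0.1,0,0,0,1],[-0.75,0.44,-0.08,0,0,0,1],[-0.75,0.44,-0.05,0,0,0,1],[-0.6,0.35,0,0,0,0,1],[-0.4,0.23,0,0,0,0,1],[0,0,0,0,0,0,1]]';python3 -c "
from h import *
plan([.5315,-.0125,.2],1.38)"
```

```text
t: 11.73
ee_pos: [0.5258, -0.0215, 0.2306]
orientation: [-3.123, 0.011, 1.387]
contact_force: [1.0, -1.0, 0.1]
finger_gap: 0.29
at [ 0.5258 -0.0215  0.2306] rpy [-3.123  0.011  1.387] t 11.73 | shift [0.25 0.11 0.76] turn [-0.18  0.1   0.07]
```

```bash
python3 -m pendant '[[0.2,0.11,0.4,-0.18,0.1,0.07,1],[0,0,0.36,0,0,0,1],[0,0,0,0,0,0,1],[0,0,0,0,0,0,1]]';python3 look.py w5;python3 - <<'E'
from h import *
p,d=snapshot("wrist");ci=camera_info("wrist");f=240/np.tan(np.radians(ci["vertical_fov"]/2))
C=ci["tool_from_camera"];v,u=np.mgrid[:480,:640]
c=np.stack([(u-ci["cx"])/f*d,-(v-ci["cy"])/f*d,-d],-1)@C[:3,:3].T+C[:3,3]
m=masks(p)["green"]&(v>250)&(v<420)&(u>270)&(u<375)&(d>0)
for r in range(300,400,12): 
    k=m[r]; print(r,k.sum(),(np.median(c[r][k],0)*1000).round(1) if k.any() else '')
E
```

```text
t: 12.07
ee_pos: [0.5288, -0.0158, 0.1939]
orientation: [-3.135, 0.003, 1.375]
contact_force: [0.3, -0.1, 0.3]
finger_gap: 0.288
red 0.1 1865 px 471 249 56 ray [0.5481 0.0771 0.1   ] mean [0.5413 0.0719 0.1022]
red 0.115 240 px 473 253 21 ray [0.545  0.0732 0.115 ] mean [0.5405 0.0687 0.115 ]
red 0.147 1834 px 500 276 26 ray [0.5479 0.0753 0.147 ] mean [0.547  0.075  0.1477]
green 0.1 1800 px 329 249 52 ray [ 0.5307 -0.0124  0.1   ] mean [ 0.5257 -0.0099  0.1023]
green 0.185 289 px 321 296 27 ray [ 0.5242 -0.0164  0.185 ] mean [ 0.5197 -0.0151  0.1841]
blue 0.115 1712 px 184 258 30 ray [ 0.5141 -0.0997  0.115 ] mean [ 0.5142 -0.0998  0.1155]
at [ 0.5285 -0.0157  0.1938] rpy [-3.134e+00  3.000e-03  1.375e+00] t 12.12 | shift [-0.    0.01 -0.  ] turn [-0.07  0.03 -0.04]
300 43 [ -1.4 -10.1  -7.2]
312 27 [ -7.3  -7.6 -12.3]
324 39 [ -1.4  -9.9 -25.9]
336 60 [ -1.5  -9.3 -32.7]
348 71 [ -1.4  -8.5 -38.4]
360 75 [ -1.4  -4.5 -38.8]
372 79 [ -1.4  -0.2 -39. ]
384 78 [ -1.6   4.3 -38.9]
396 64 [ -1.2   8.8 -38.9]
```

View pics/w5.png

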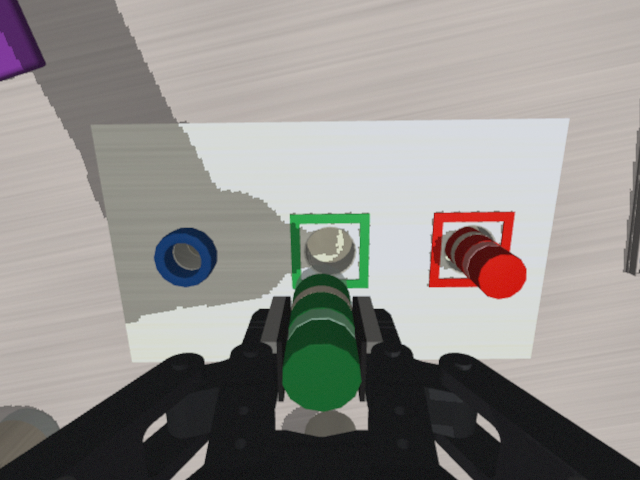

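The wrist view shows the held green vial upright, the green pocket clear at (330,247), the red vial seated and the sleeve at (186,257).

```bash
python3 -m pendant '[[0.11,0.02,0.4,-0.07,0.03,-0.04,1],[0,0,0.4,0,0,0,1],[0,0,0.15,0,0,0,1],[0,0,0,0,0,0,1]]';python3 -c "
from h import *
plan([.5302,-.0117,.143],1.38)"
```

```text
t: 12.5
ee_pos: [0.533, -0.0099, 0.1583]
orientation: [3.134, -0.003, 1.382]
contact_force: [-0.8, -0.5, -0.5]
finger_gap: 0.289
at [ 0.533  -0.0099  0.1583] rpy [ 3.134e+00 -3.000e-03  1.382e+00] t 12.5 | shift [-0.06 -0.06  0.38] turn [ 0.07 -0.03  0.02]
```

```bash
python3 -m pendant '[[-0.05,-0.08,0.15,0.07,-0.03,0.02,1],[0,0,0.15,0,0,0,1],[0,0,0.05,0,0,0,1],[0,0,0,0,0,0,1]]';python3 -c "
from h import *
plan([.5302,-.0117,.13],1.38)"
```

```text
t: 12.83
ee_pos: [0.5306, -0.0111, 0.1454]
orientation: [3.14, 0.0, 1.38]
contact_force: [0.1, -0.1, -1.3]
finger_gap: 0.289
at [ 0.5306 -0.0111  0.1454] rpy [3.14 0.   1.38] t 12.83 | shift [-0.02 -0.01  0.39] turn [0.02 0.   0.  ]
```

Aligned to within 1 mm, so I'll insert it.

```bash
python3 -m pendant '[[-0.02,-0.02,0.2,0,0,0,1],[0,-0.01,0.2,0,0,0,1],[0,-0.01,0.15,0,0,0,1],[0,0,0.05,0,0,0,1],[0,0,0,0,0,0,1]]';python3 -c "
from h import *
plan([.5302,-.0117,.1085],1.38)"
```

```text
t: 13.25
ee_pos: [0.5292, -0.0119, 0.1195]
orientation: [3.138, -0.0, 1.38]
contact_force: [-0.2, -0.0, -0.4]
finger_gap: 0.284
at [ 0.5292 -0.0119  0.1195] rpy [ 3.138 -0.     1.38 ] t 13.25 | shift [0.01 0.02 0.27] turn [ 0.03 -0.   -0.  ]
```

```bash
python3 -m pendant '[[0,0.02,0.13,0,0,0,1],[0,0,0.08,0,0,0,1],[0,0,0.03,0,0,0,1]]'; python3 -m pendant '[[0,0,0,0,0,0,1],[0,0,0,0,0,0,0.3],[0,0,0,0,0,0,0],[0,0,0,0,0,0,-0.3],[0,0,0,0,0,0,-0.3],[0,0,0,0,0,0,-0.3],[0,0,-0.2,0,0,0,-0.3],[0,0,-0.5,0,0,0,-0.3],[0,0,-0.7,0,0,0,-0.3],[0,0,-0.6,0,0,0,-0.3],[0,0,-0.2,0,0,0,-0.3]]';python3 look.py w6; python3 -c "
from h import *
plan([.452,-.357,.26],1.38)"
```

```text
t: 13.5
ee_pos: [0.5303, -0.0121, 0.109]
orientation: [3.138, -0.0, 1.38]
contact_force: [-0.8, -0.0, -0.1]
finger_gap: 0.289
t: 14.42
ee_pos: [0.5283, -0.0121, 0.2002]
orientation: [-3.14, 0.001, 1.38]
contact_force: [0.5, 0.2, 0.2]
finger_gap: 0.651
red 0.1 1776 px 462 248 55 ray [0.5484 0.0774 0.1   ] mean [0.5413 0.0719 0.1022]
red 0.115 223 px 464 252 21 ray [0.5456 0.0737 0.115 ] mean [0.5402 0.0693 0.1152]
red 0.147 1721 px 488 272 25 ray [0.5469 0.0752 0.147 ] mean [0.547  0.075  0.1477]
green 0.1 1738 px 323 248 51 ray [ 0.531  -0.0126  0.1   ] mean [ 0.526  -0.0111  0.1023]
green 0.147 1611 px 323 276 24 ray [ 0.5319 -0.0134  0.147 ] mean [ 0.5312 -0.0135  0.1479]
blue 0.115 1630 px 182 254 29 ray [ 0.5135 -0.0993  0.115 ] mean [ 0.5142 -0.0998  0.1155]
at [ 0.5288 -0.0121  0.2006] rpy [3.142e+00 1.000e-03 1.380e+00] t 14.47 | shift [-0.   -0.01  0.01] turn [ 0.    0.01 -0.  ]
at [ 0.5288 -0.0121  0.2006] rpy [3.142e+00 1.000e-03 1.380e+00] t 14.47 | shift [-8.83 -0.25 -1.48] turn [ 0.    0.01 -0.  ]
```

Green is seated too: its cap is at z 0.147, within 1 mm of the pocket centre. Now the probe.

```bash
python3 -m pendant '[[-0.4,0,-0.3,0,0,0,-1],[-0.8,-0.02,-0.3,0,0,0,-1],[-0.8,-0.02,-0.3,0,0,0,-1],[-0.8,-0.02,-0.2,0,0,0,-1],[-0.8,-0.02,-0.2,0,0,0,-1],[-0.8,-0.02,-0.15,0,0,0,-1],[-0.8,-0.02,-0.1,0,0,0,-1],[-0.8,-0.02,-0.1,0,0,0,-1],[-0.8,-0.02,-0.1,0,0,0,-1],[-0.8,-0.02,-0.1,0,0,0,-1],[-0.6,-0.02,0,0,0,0,-1],[-0.4,0,0,0,0,0,-1]]';python3 -m pendant '[[0,0,0,0,0,0,-1],[0,0,0,0,0,0,-1]]'; python3 -c "
from h import *
plan([.452,-.357,.27],1.38)"
```

```text
t: 15.47
ee_pos: [0.4522, -0.3564, 0.2701]
orientation: [-3.135, -0.003, 1.393]
contact_force: [-0.0, 1.0, 0.6]
finger_gap: 0.999
t: 15.63
ee_pos: [0.4493, -0.3609, 0.2684]
orientation: [-3.132, -0.001, 1.386]
contact_force: [-0.7, 0.9, 0.3]
finger_gap: 1.001
at [ 0.4493 -0.3609  0.2684] rpy [-3.132e+00 -1.000e-03  1.386e+00] t 15.63 | shift [ 0.11  0.05 -0.04] turn [-0.09 -0.01  0.06]
```

```bash
python3 -m pendant '[[0.11,0.05,0,-0.09,0,0.06,-1],[0,0,0,0,0,0,-1],[0,0,0,0,0,0,-1]]'; python3 look.py w7;python3 -c "
from h import *
plan([.452,-.357,.138],1.38)"
```

```text
t: 15.88
ee_pos: [0.4527, -0.3533, 0.2666]
orientation: [-3.14, -0.003, 1.382]
contact_force: [0.4, 0.7, 0.3]
finger_gap: 0.997
blue 0.115 457 px 637 242 20 ray [ 0.5136 -0.1089  0.115 ] mean [ 0.5138 -0.114   0.1149]
yellow 0.185 746 px 314 252 16 ray [ 0.4512 -0.3587  0.185 ] mean [ 0.4509 -0.3588  0.1858]
at [ 0.453  -0.3528  0.2666] rpy [-3.14  -0.004  1.382] t 15.93 | shift [-0.01 -0.01 -0.  ] turn [-0.01 -0.04  0.02]
at [ 0.453  -0.3528  0.2666] rpy [-3.14  -0.004  1.382] t 15.93 | shift [-0.12 -0.    3.21] turn [-0.01 -0.04  0.02]
```

View pics/w7.png

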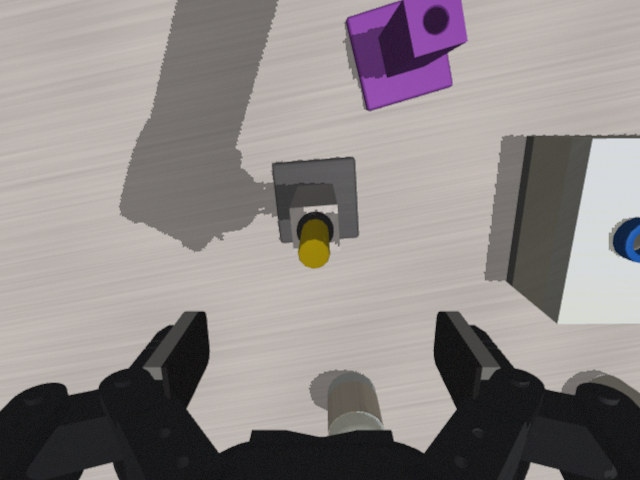

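The view shows the yellow handle at (314,252) on the dark steel stand, with the purple decoy at (410,50) well clear.

```bash
python3 -m pendant '[[-0.15,-0.02,0.4,0,0,0,-1],[0,0,0.6,0,0,0,-1],[0,0,0.7,0,0,0,-1],[0,0,0.7,0,0,0,-1],[0,0,0.5,0,0,0,-1],[0,0,0.2,0,0,0,-1],[0,0,0,0,0,0,-1],[0,0,0,0,0,0,-1]]'; python3 -c "
from h import *
plan([.4512,-.3587,.139],1.38)"
```

```text
t: 16.6
ee_pos: [0.4578, -0.352, 0.141]
orientation: [3.135, -0.005, 1.395]
contact_force: [-0.6, 0.1, -0.1]
finger_gap: 1.004
at [ 0.4578 -0.352   0.141 ] rpy [ 3.135 -0.005  1.395] t 16.6 | shift [-0.19 -0.13  0.05] turn [ 0.06 -0.05  0.14]
```

```bash
python3 -m pendant '[[-0.19,-0.13,0.02,0.06,-0.05,0.14,-1],[0,0,0,0,0,0,-1],[0,0,0,0,0,0,-1]]'; python3 -c "
from h import *
plan([.4512,-.3587,.139],1.38)"
```

```text
t: 16.85
ee_pos: [0.4528, -0.3599, 0.1434]
orientation: [3.137, 0.003, 1.38]
contact_force: [1.3, -0.2, 0.0]
finger_gap: 1.0
at [ 0.4528 -0.3599  0.1434] rpy [3.137e+00 3.000e-03 1.380e+00] t 16.85 | shift [ 0.02 -0.05  0.11] turn [ 0.04  0.03 -0.  ]
```

```bash
python3 -m pendant '[[0.02,-0.06,0.11,0.04,0.03,0,-1],[0,0,0.01,0,0,0,-0.2],[0,0,0.01,0,0,0,0.4],[0,0,0.01,0,0,0,0.7]]'; python3 -c "
from h import *
plan([.4512,-.3587,.139],1.38)"
```

```text
t: 17.18
ee_pos: [0.4515, -0.3601, 0.1399]
orientation: [3.138, 0.001, 1.379]
contact_force: [1.1, 0.0, 1.0]
finger_gap: 0.603
at [ 0.4515 -0.3601  0.1399] rpy [3.138e+00 1.000e-03 1.379e+00] t 17.18 | shift [ 0.03 -0.01  0.02] turn [ 0.04  0.01 -0.01]
```

```bash
python3 -m pendant '[[0.03,-0.01,0.02,0.04,0.01,0,0.7],[0,0,0,0,0,0,1],[0,0,0,0,0,0,1],[0,0,0,0,0,0,1],[0,0,0,0,0,0,1],[0,0,0,0,0,0,1],[0,0,0,0,0,0,1]]'; python3 -c "
from h import *
plan([.4512,-.3587,.139],1.38)"
```

```text
t: 17.77
ee_pos: [0.4514, -0.3587, 0.1392]
orientation: [-3.141, 0.0, 1.379]
contact_force: [0.4, -1.1, 0.8]
finger_gap: 0.22
at [ 0.4514 -0.3587  0.1392] rpy [-3.141  0.     1.379] t 17.77 | shift [ 0. -0.  0.] turn [-0.01  0.   -0.01]
```

```bash
python3 -m pendant '[[0,0,-0.2,0,0,0,1],[0,0,-0.4,0,0,0,1],[0,0,-0.4,0,0,0,1],[0,0,-0.4,0,0,0,1],[0,0,-0.4,0,0,0,1]]'; python3 -c "
from h import *
plan([.4512,-.3587,.29],1.38)"
```

```text
t: 18.18
ee_pos: [0.4489, -0.3566, 0.2112]
orientation: [-3.132, -0.004, 1.379]
contact_force: [-0.2, 0.1, -0.5]
finger_gap: 0.22
at [ 0.4489 -0.3566  0.2112] rpy [-3.132 -0.004  1.379] t 18.18 | shift [-0.03  0.05 -1.97] turn [-0.09 -0.03 -0.01]
```

```bash
python3 -m pendant '[[-0.03,0.08,-0.35,-0.09,-0.03,0,1],[0,0.01,-0.4,0,0,0,1],[0,0.01,-0.4,0,0,0,1],[0,0.01,-0.4,0,0,0,1],[0,0.01,-0.4,0,0,0,1],[0,0,-0.2,0,0,0,1],[0,0,0,0,0,0,1]]'; python3 -c "
from h import *
plan([.514,-.1005,.295],1.38)"
```

```text
t: 18.77
ee_pos: [0.455, -0.3599, 0.3084]
orientation: [3.132, 0.003, 1.379]
contact_force: [-0.1, 0.3, -0.5]
finger_gap: 0.219
at [ 0.455  -0.3599  0.3084] rpy [3.132e+00 3.000e-03 1.379e+00] t 18.77 | shift [6.65 0.2  0.32] turn [ 0.1   0.03 -0.01]
```

```bash
python3 -m pendant '[[0.3,0.01,0,0.1,0.03,0,1],[0.6,0.02,0,0,0,0,1],[0.7,0.02,0,0,0,0,1],[0.7,0.02,0,0,0,0,1],[0.7,0.02,0,0,0,0,1],[0.7,0.02,0,0,0,0,1],[0.7,0.02,0,0,0,0,1],[0.7,0.02,0,0,0,0,1],[0.6,0.02,0,0,0,0,1],[0.4,0.01,0,0,0,0,1],[0.2,0,0,0,0,0,1],[0,0,0,0,0,0,1]]'; python3 -c "
from h import *
plan([.514,-.1005,.29],1.38)"
```

```text
t: 19.77
ee_pos: [0.5064, -0.0915, 0.2966]
orientation: [-3.117, -0.003, 1.382]
contact_force: [-0.2, -0.3, -0.3]
finger_gap: 0.22
at [ 0.5064 -0.0915  0.2966] rpy [-3.117e+00 -3.000e-03  1.382e+00] t 19.77 | shift [-0.19  0.23  0.16] turn [-0.23 -0.02  0.02]
```

```bash
python3 -m pendant '[[-0.19,0.23,0.16,-0.23,-0.02,0.02,1],[0,0,0,0,0,0,1],[0,0,0,0,0,0,1],[0,0,0,0,0,0,1]]'; python3 look.py w8
python3 - <<'E'
from h import *
plan([.514,-.1005,.29],1.38)
p,d=snapshot("side");q=cv2.resize(p[60:260,280:440],None,fx=3,fy=3,interpolation=cv2.INTER_CUBIC)
w=cv2.imread("pics/w8.png")[120:480,80:480]
w=cv2.copyMakeBorder(w,0,240,0,0,cv2.BORDER_CONSTANT)[:600]
cv2.imwrite("pics/c8.png",cv2.resize(np.hstack([w,q[:600,:,::-1]]),(800,540)))
E
```

```text
t: 20.1
ee_pos: [0.5119, -0.102, 0.2881]
orientation: [-3.137, 0.001, 1.378]
contact_force: [0.8, -0.3, -0.5]
finger_gap: 0.219
red 0.1 1050 px 531 218 42 ray [0.5484 0.077  0.1   ] mean [0.5434 0.071  0.1022]
red 0.115 158 px 534 219 16 ray [0.5454 0.072  0.115 ] mean [0.5427 0.0671 0.1151]
red 0.147 917 px 560 231 19 ray [0.5481 0.0747 0.147 ] mean [0.5475 0.0744 0.1477]
green 0.1 873 px 428 218 40 ray [ 0.5321 -0.0115  0.1   ] mean [ 0.5247 -0.0163  0.1023]
green 0.147 857 px 440 232 17 ray [ 0.5312 -0.0147  0.147 ] mean [ 0.5315 -0.0146  0.1479]
blue 0.115 713 px 325 222 20 ray [ 0.5144 -0.1009  0.115 ] mean [ 0.5127 -0.1003  0.1158]
at [ 0.5119 -0.102   0.2882] rpy [-3.137e+00  1.000e-03  1.378e+00] t 20.15 | shift [ 0. -0.  0.] turn [-0.05  0.01 -0.02]
at [ 0.5119 -0.102   0.2882] rpy [-3.137e+00  1.000e-03  1.378e+00] t 20.15 | shift [ 0.05  0.04 -0.05] turn [-0.05  0.01 -0.02]
```

View pics/c8.png

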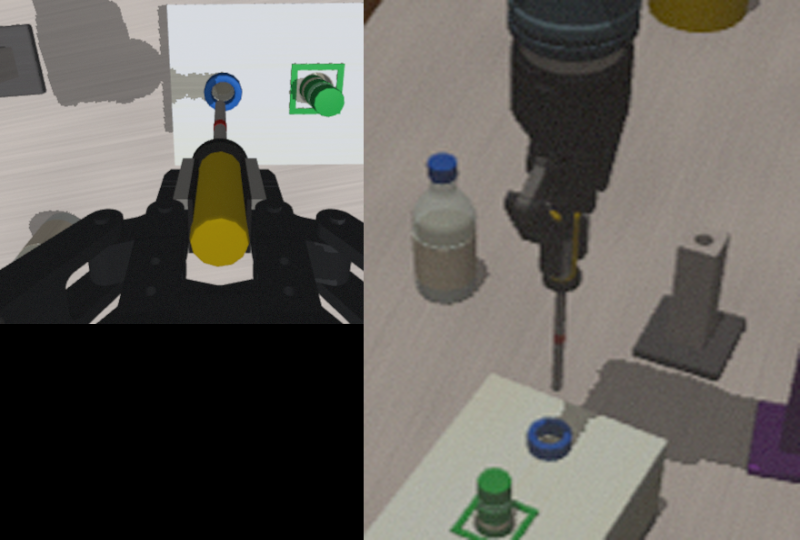

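The wrist crop shows the held probe with its tip over the sleeve bore, the band at about (322,258) in the full frame. The side crop shows it hanging vertically, with the tip well above the sleeve. Next I'll measure the rod in the tool frame.

```bash
cat > rod.py <<'E'
from h import *
o=sensors.get_obs();p,d=snapshot("wrist");ci=camera_info("wrist");f=240/np.tan(np.radians(ci["vertical_fov"]/2))
C=ci["tool_from_camera"];v,u=np.mgrid[:480,:640]
c=np.stack([(u-ci["cx"])/f*d,-(v-ci["cy"])/f*d,-d],-1)@C[:3,:3].T+C[:3,3]
m=(d>0)&(abs(c[...,0])<.02)&(abs(c[...,1])<.025)&(c[...,2]>.018)&(c[...,2]<.13)
for r in range(200,300,6):
    k=m[r]
    if k.sum()>2: print(r,k.sum(),"u",u[r][k].mean().round(1),(np.mean(c[r][k],0)*1000).round(1))
k=m&masks(p)["red"]
if k.any(): print("band",k.sum(),u[k].mean().round(1),v[k].mean().round(1),(c[k].mean(0)*1000).round(1))
plan([.514,-.1005,.29],1.38)
E
python3 rod.py
```

```text
236 11 u 322.0 [ -0.9  -2.1 111.9]
242 11 u 322.0 [-0.9 -2.2 97.2]
248 13 u 322.0 [-0.9 -1.9 85.2]
254 13 u 322.0 [-0.9 -2.4 71.8]
260 15 u 322.0 [-0.9 -2.2 61.9]
266 15 u 322.0 [-0.9 -1.9 52.8]
272 15 u 322.0 [-1.  -2.  43.6]
band 59 321.5 255.9 [-1.2 -2.6 67.8]
at [ 0.5123 -0.1016  0.2884] rpy [-3.138e+00  1.000e-03  1.379e+00] t 20.25 | shift [ 0.03  0.04 -0.04] turn [-0.04  0.01 -0.01]
```

```bash
python3 -m pendant '[[0.05,0.02,0.2,-0.04,0,0,1],[0,0,0.3,0,0,0,1],[0,0,0.3,0,0,0,1],[0,0,0.1,0,0,0,1],[0,0,0,0,0,0,1]]'; python3 -c "
from h import *
plan([.5135,-.0997,.225],1.38)"
```

```text
t: 20.67
ee_pos: [0.5141, -0.0997, 0.2508]
orientation: [3.138, 0.0, 1.378]
contact_force: [0.4, 0.1, -1.7]
finger_gap: 0.216
at [ 0.5141 -0.0997  0.2508] rpy [3.138 0.    1.378] t 20.67 | shift [-0.   -0.02  0.65] turn [ 0.03  0.   -0.02]
```

```bash
python3 -m pendant '[[0,-0.03,0.2,0.03,0,0,1],[0,-0.01,0.2,0,0,0,1],[0,-0.01,0.2,0,0,0,1],[0,0,0.05,0,0,0,1]]'; python3 -c "
from h import *
plan([.5135,-.0997,.19],1.38)"
```

```text
t: 21.0
ee_pos: [0.5127, -0.0992, 0.2235]
orientation: [3.14, -0.0, 1.378]
contact_force: [0.4, 0.4, -0.5]
finger_gap: 0.214
at [ 0.5127 -0.0992  0.2235] rpy [ 3.14  -0.     1.378] t 21.0 | shift [-0.01  0.02  0.84] turn [ 0.02 -0.   -0.02]
```

```bash
python3 -m pendant '[[-0.01,0.01,0.2,0.02,0,0,1],[0,0,0.25,0,0,0,1],[0,0,0.2,0,0,0,1],[0,0,0.1,0,0,0,1],[0,0,0,0,0,0,1]]'; python3 -c "
from h import *
plan([.5135,-.0997,.1842],1.38)"; python3 rod.py
```

```text
t: 21.42
ee_pos: [0.5128, -0.0997, 0.1895]
orientation: [-3.14, -0.0, 1.378]
contact_force: [-1.0, 0.3, -1.7]
finger_gap: 0.216
at [ 0.5128 -0.0997  0.1895] rpy [-3.14  -0.     1.378] t 21.42 | shift [0.   0.02 0.13] turn [-0.02 -0.   -0.02]
212 65 u 323.6 [  0.1 -24.   88.4]
218 65 u 323.0 [ -0.3 -20.2  88.4]
224 64 u 323.2 [ -0.1 -16.4  88.5]
230 64 u 323.5 [  0.  -13.1  86.5]
236 64 u 323.5 [  0.  -11.   80.5]
242 64 u 323.5 [ 0.  -8.1 77.3]
248 60 u 323.6 [ 0.1 -2.  84.8]
254 63 u 323.0 [-0.3  2.3 86.1]
260 64 u 323.5 [ 0.1  3.9 79.3]
266 62 u 323.5 [ 0.   5.8 73.7]
272 61 u 323.5 [ 0.1  8.1 69.7]
278 29 u 325.2 [ 1.1 16.8 81.9]
284 13 u 329.2 [ 3.7 23.5 88.2]
band 64 321.4 256.1 [-1.3 -2.5 67.9]
at [ 0.5128 -0.0997  0.1898] rpy [-3.14  -0.     1.378] t 21.47 | shift [-0.01  0.03 -2.5 ] turn [-0.01 -0.   -0.02]
```

```bash
cat > sl.py <<'E'
from rod import *
b=masks(p)["blue"]&(d>0)&(abs(c[...,0])<.025)&(abs(c[...,1])<.03)
z=c[...,2][b];zt=np.percentile(z,[2,10,25,50]);print("blue z",(zt*1000).round(1))
t=b&(c[...,2]<np.percentile(z,25)+.002);q=(c[t]*1000)[:,:2].astype(np.float32)
print("sleeve top circle tool mm",cv2.minEnclosingCircle(q),"mean",q.mean(0),len(q))
E
python3 sl.py | tail -4
python3 -m pendant '[[0,0.02,0.11,-0.01,0,0,1],[0,0,0.01,0,0,0,1],[0,0,0,0,0,0,1]]';python3 sl.py|tail -4; python3 -c "
from h import *
p,d=snapshot('wrist');q=cv2.resize(p[190:310,240:400],None,fx=4,fy=4,interpolation=cv2.INTER_CUBIC)
cv2.imwrite('pics/c9.png',q[:,:,::-1])"
```

```text
band 63 321.5 256.1 [-1.2 -2.5 67.8]
at [ 0.5132 -0.0998  0.1904] rpy [-3.141 -0.     1.378] t 21.52 | shift [-0.01  0.02 -2.49] turn [-0.   -0.   -0.02]
blue z [72.6 73.2 73.6 74.2]
sleeve top circle tool mm ((-0.9131975769996643, 2.176994562149048), 17.41913414001465) mean [-0.96551657 -1.9264909 ] 1149
t: 21.77
ee_pos: [0.515, -0.1001, 0.1862]
orientation: [3.139, -0.0, 1.378]
contact_force: [-0.3, -0.4, -0.8]
finger_gap: 0.218
band 63 321.4 256.1 [-1.3 -2.4 68. ]
at [ 0.5149 -0.1     0.1862] rpy [ 3.139 -0.     1.378] t 21.82 | shift [-0.01 -0.01 -2.6 ] turn [ 0.03 -0.   -0.02]
blue z [69.  69.5 69.9 70.5]
sleeve top circle tool mm ((-1.088646650314331, -0.3568980395793915), 17.472583770751953) mean [-1.0053548 -4.0267816] 1244
```

View pics/c9.png

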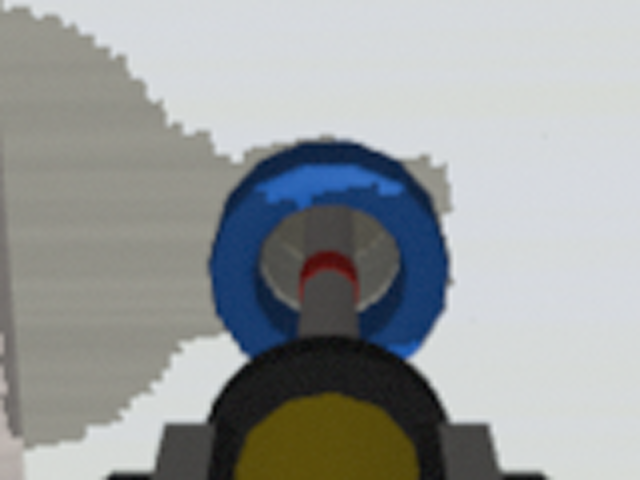

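The view shows the rod in the middle of the bore (columns 300–357 of 262–400), with the band about 2 mm above the sleeve rim plane. I need to go down 2 mm and back about 1 mm.

```bash
python3 -m pendant '[[0,-0.03,0.04,0.03,0,0,1],[0,0,0.01,0,0,0,1]]'; python3 -c "
from h import *
for i in range(5): snapshot('side');o=sensors.get_obs();print(round(o['t'],2),o['ee_pos'].round(4))
plan([.5137,-.1,.1842],1.38)"
```

```text
t: 22.03
ee_pos: [0.5139, -0.0998, 0.1845]
orientation: [3.141, -0.001, 1.378]
contact_force: [0.0, -0.1, -0.7]
finger_gap: 0.215
22.08 [ 0.5141 -0.0998  0.1846]
22.13 [ 0.5141 -0.0999  0.1846]
22.18 [ 0.5141 -0.0999  0.1846]
22.23 [ 0.5141 -0.0999  0.1846]
22.28 [ 0.5142 -0.0999  0.1847]
at [ 0.5142 -0.0999  0.1847] rpy [ 3.141e+00 -1.000e-03  1.378e+00] t 22.28 | shift [-0.01 -0.01  0.01] turn [ 0.01 -0.01 -0.02]
```

```bash
python3 -m pendant '[[0,-0.015,0.015,0,0,0,1]]'; python3 -c "
from h import *
for i in range(53):
  p,d=snapshot('side')
  if i%13==0: o=sensors.get_obs();print(round(o['t'],2),o['ee_pos'].round(4),o['orientation'].round(3),o['contact_force'].round(1))
q=cv2.resize(p[150:270,270:430],None,fx=4,fy=4,interpolation=cv2.INTER_CUBIC);cv2.imwrite('pics/c10.png',q[:,:,::-1])"; python3 sl.py|tail -4
```

```text
t: 22.37
ee_pos: [0.5138, -0.0998, 0.1842]
orientation: [3.141, -0.001, 1.378]
contact_force: [-0.5, 0.7, -0.6]
finger_gap: 0.217
22.42 [ 0.5134 -0.0997  0.184 ] [ 3.141e+00 -1.000e-03  1.378e+00] [ 0.3  0.1 -1.2]
23.07 [ 0.5136 -0.0997  0.1841] [ 3.141e+00 -1.000e-03  1.378e+00] [ 0.4 -0.8 -0.5]
23.72 [ 0.5136 -0.0997  0.1841] [ 3.141e+00 -1.000e-03  1.378e+00] [ 0.5  0.8 -0.8]
24.37 [ 0.5136 -0.0997  0.184 ] [ 3.141e+00 -1.000e-03  1.378e+00] [-0.2 -1.  -0.7]
25.02 [ 0.5136 -0.0997  0.1841] [ 3.141e+00 -1.000e-03  1.378e+00] [-0.1 -0.3 -1.3]
band 63 321.4 256.1 [-1.3 -2.4 68.1]
at [ 0.5135 -0.0998  0.1841] rpy [ 3.141e+00 -1.000e-03  1.378e+00] t 25.07 | shift [-0.01  0.02 -2.65] turn [ 0.01 -0.01 -0.02]
blue z [66.8 67.4 67.8 68.4]
sleeve top circle tool mm ((-1.0698250532150269, 0.9079814553260803), 17.388887405395508) mean [-0.9441798 -3.3095455] 1174
```

View pics/c10.png

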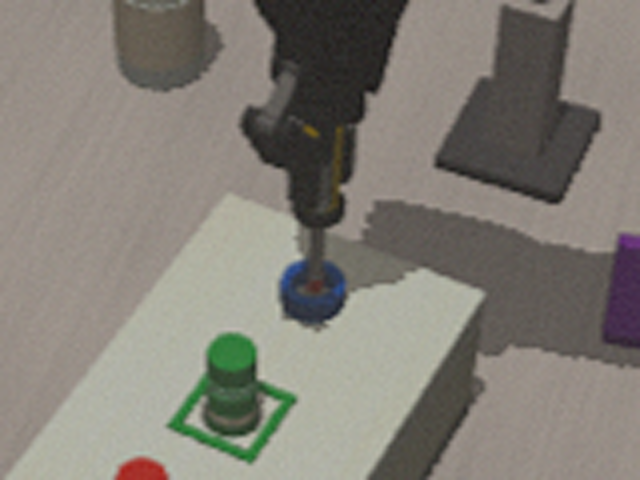

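The side crop shows the rod in the middle of the sleeve at (315,285), with the band at the rim and both vials seated. The wrist depth agrees: the band is at 68.1 mm and the sleeve top at about 68 mm. It held for 2.6 s.

```bash
python3 -c "
from station import ctrl
print(ctrl.sign_off())"
```

```text
the job is handed in; nothing more can be done
None
```

The job is done and handed in at about 25 s of the 72 s limit, with the gripper still holding the probe. I put the red and green vials in their pockets first, then lowered the probe into the guide sleeve.

**Vials:** both caps measured z = 0.147 m, the height of a seated vial, and within about 1 mm of the pocket centres.

**Probe:**
- **Band height:** the last wrist measurement put the red band at 68.1 mm and the sleeve top at about 68 mm, so they are level.
- **Centring:** the rod was within about 1 mm of the sleeve's centre and upright to about 0.1°.
- **Hold:** it stayed still for 2.6 s, moving 0.2 mm or less.
- **Contact with the incubator:** force readings during lowering and holding stayed below 2 N, at noise level, so there was no sign of contact.

**Checks that disagreed or were not made:**
- The side camera read 2–4 mm away from the top and wrist cameras in places. I relied on the top and wrist cameras.
- Seating the red vial briefly pushed it against the pocket floor with about 39 N, close to the 40 N limit. It passed through the held vial, not the gripper body.
- I did not measure the blue vial, bottle or beaker again at the end. No move went near the bottle or beaker, and no contact showed while I worked beside the blue vial.

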